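Proof-pull a glued guitar block sample

TASK

Two pull gauges are bolted to the bench; one of them has a glued wooden sample hooked up between its grey spring case and its white block, the other is empty. On the gauge with the sample, draw the black grip bar out against the spring until the pointer is level with the black marker on the scale, hold it there for two seconds, then ease it back fully home without letting it snap, and let go. Do not shift its marker or draw out the empty gauge.

Things in the scene. Friction and masses are not known exactly. Their poses are not given: they have to be found in the camera images.
- test_grip (a point): Centre of the grip bar of the gauge with the sample: black, round, level, 18 mm thick, 76 mm long, 88 mm above the table, on a 14 mm post over a 12 mm rod (top at 43 mm). Its fixed base, 430 x 150 x 12 mm, is turned up to 0.2 rad. Axes: z up, y along the bar, x along the gauge towards the sample; pull along -x. Home, the bar is 55 mm clear of the grey case (top at 63 mm).
- test_slide (a joint): How far that gauge's slide is drawn out, m: 0 home against its stop, 0.1 fully out. The spring pulls it home: 4.5 N at home, rising 1.5 N per 10 mm. Let go when out, it snaps back.
- test_pointer (a point): Tip of the steel pointer that moves with the bar, 66 mm to the +y side of the bar's middle and 34 mm above the table, over a white scale strip with black ticks every 10 mm. Same axes as the grip point.
- test_mark (a point): On the line of the black marker, at the pointer's height: an upright tab 10 x 12 x 22 mm at the scale's outer edge, with a thin finger pointing inwards. The pointer is level with it when both have the same position along the gauge's x axis; it stands 45 to 85 mm from the pointer's home, on the -x side. It slides stiffly if pushed; the pointer passes it freely.
- test_marker (a joint): Where that marker stands along the scale, m: the pull at which the pointer is level with it (same zero and direction as test_slide). It differs each time.
- spare_slide (a joint): How far the slide of the other, empty gauge (same build, no wooden sample) is drawn out, m: 0 home. To be left alone.

How it is judged:
By the outcome, as a careful person would: the job done as asked, in the order asked, and still so for the second after the job is handed in, with the robot touching nothing.
It also fails if it takes over 42 s, if anything falls off the work surface, if the arm or the gripper's body presses on something with over 40 N, if the wrist force passes 120 N, or if a joint passes its speed limit or range.

ROBOT

A 7-joint arm with a two-finger parallel gripper is mounted at the origin on the work surface. World frame = base frame: x ahead of the robot, y to its left, z up, the work surface at z = 0. Lengths are in m, angles in rad, forces in N, time in s.
With the tool pointing down it reaches from about 0.4 to 0.875 m from the base axis. Payload 19.3 kg.
Tool frame: the origin (TCP) lies at the very end of the fingers, on their centre line; the grasp point (between the pads) lies 19 mm behind it; z points along the fingers, y is the line along which they close (so a half turn about z gives the same grasp; the last joint's range is limited). The gripper opens to 85 mm and grips with 20 to 120 N. Pads are 22 mm wide; open, the fingers measure 114 mm over their backs; the gripper's body (76 mm by 85 mm) begins 54 mm behind the grasp point. The pads swing forward as they close: fully open they stand 13 mm farther back than shut.
Start: joints at [-1.328, 0.521, -0.036, 1.599, 0.021, 1.021, -0.113], TCP at [0.192, 0.595, 0.231] pointing down, gripper open.
Joint ranges: [-2.91, 2.91], [-0.3, 2.13], [-1.5, 1.42], [0.17, 2.43], [-1.26, 4.41], [0.16, 1.93], [-2.52, 2.52]. Speed limits (rad/s): [1.89, 1.89, 2.39, 2.39, 3.01, 3.01, 3.01].

INTERFACE

Orientations are given as [roll, pitch, yaw] about the fixed x, y, z axes, in that order (R = Rz(yaw) Ry(pitch) Rx(roll)).
In Python, from workcell import bot gives the robot as it stands. The module is installed in compiled form; this text tells all that it offers.
- The arm moves only by the tool apply_moves, never from a script. Its arguments are lists of equal length, an entry for each row: "claw": the finger opening in m, from 0 to 0.0854; "xyz": the shift along the tool's x, y, z in m, a list of three; "twist": the turn, a rotation vector about the tool's x, y, z in rad, a list of three. A call has 1 to 20 rows; each row shifts and turns the commanded pose from where the row before left it, along the tool's axes as they then stand; what a row does not reach is not made up. A row lasts 1/10 s, in which the tool goes at most 50 mm and 8.59 degrees, less where a joint would pass 70% of its speed; a pose out of reach is approached as far as the arm can. A call with a gripper value outside its range is refused whole. The fingers move at their own pace and stop on an object; "force" is the grip in N (left out, the last holds). Time passes only in rows, so rows that do not move let the fingers close. It gives the time, the measured TCP pose, the force, the opening and the grip force at its end, in the units of the state.
- bot.observe(): the state, without advancing time (a new reading comes with each control period).
- bot.grab_frame(name): name is "scene" or "top" or "wrist"; returns a dict with "img" (480x640x3 uint8, red, green, blue), "vfov" (degrees; the focal length in pixels is half the picture's height over the tangent of half this angle, whatever the lens; pixels are square), "cx", "cy" (the principal point, pixels), "view" (4x4, takes a point from world to camera coordinates). Camera axes: x right, y up, looking along -z (the intrinsics and any distortion apply to the point x, -y, -z); pixel columns grow to the right and rows downward; lengths in m; the calibration is good to about 2 mm. The wrist camera is an equidistant fisheye: a pixel r from the principal point sees the ray r / f radians off the axis. A picture is of the moment at which its call begins. There is no depth.
- bot.job_done(): hands the job in; it is judged then, once.
Trained networks look in the newest picture that a camera, given by its name, has taken for a name from the list of things; names that differ only in an ending like _2 or _b are one class to them, and where a whole thing is asked for, a point or a joint stands for the part that bears it (a point fixed in the world has none). Each returns a list of dicts, best first, with "score" (0 to 1); they miss things now and then, are a little off and sometimes report something else, mostly with a low value. They report only what shows in the picture. A call takes as long as a camera call.
- bot.find_in(camera, query): "position" ([x, y, z] in m, in world coordinates, good to about 4 mm: the middle of the surface that is visible of it).
The state is a dict: "clock": time; "qpos": joint angles; "qd": joint speeds; "joint_efforts": joint torques, N m; "position": TCP position; "tool_rot": TCP orientation; "force": force on the tool from outside, world axes, zero at the start; "moment": the same for the moment, N m; "grip_width": finger opening in m; "finger_force": force on a finger pad.
Only numpy, scipy, OpenCV 4.12 (cv2) and the standard library are available. Lean on these libraries where they do the work, as an engineer would, in place of code of your own. Each camera call takes 0.05 s, during which the arm holds its last target. There are 200 camera calls.

## Working session

There is one attempt and no reset: what is moved stays moved. The work goes in short steps, Python scripts to look and compute and a tool call to move; the robot and the scene stay as the last step left them, time stands still between calls to the robot, and variables do not carry over. Pictures are saved under pics/ and viewed, at most 10 in all, crops included, and the job is handed in when it is done.

Besides the shell and the picture viewer there is one more tool, called after "Emit:" as name(argument=value, ...), one argument or row to a line, values as JSON. apply_moves: Moves the arm, as the interface text tells. Its arguments: {"type":"object","properties":{"claw":{"type":"array"},"xyz":{"type":"array"},"twist":{"type":"array"},"force":{"type":"number"}},"required":["claw","xyz","twist"]}

```bash
mkdir -p pics
python3 - <<'E'
from workcell import bot
import cv2,numpy as np
s=bot.observe(); print(s['clock'],s['position'],s['tool_rot'],s['grip_width'])
for c in ['top','scene']:
    f=bot.grab_frame(c); cv2.imwrite(f'pics/{c}0.png',f['img'][:,:,::-1]); print(c,f['vfov'],f['cx'],f['cy'],np.round(f['view'],3).tolist())
    for q in ['test_grip','test_pointer','test_mark','spare_slide','test_slide']:
        print(q,[(np.round(d['position'],3).tolist(),round(d['score'],2)) for d in bot.find_in(c,q)])
E
```

```text
0.0 [0.19228693 0.59434831 0.2307265 ] [-3.14049426e+00  8.39799817e-05  2.82876464e+00] 0.08542042043121675
top 46.217086366416666 325.7048926900773 233.16474095303678 [[-0.002, -1.0, 0.009, 0.033], [0.989, -0.001, 0.148, -0.572], [-0.148, 0.009, 0.989, -0.914], [0.0, 0.0, 0.0, 1.0]]
test_grip [([0.523, -0.189, 0.094], 0.85), ([0.439, -0.12, 0.041], 0.47)]
test_pointer [([0.519, -0.195, 0.092], 0.61)]
test_mark [([0.438, -0.122, 0.042], 0.64)]
spare_slide [([0.559, 0.226, 0.092], 0.67)]
test_slide [([0.525, -0.192, 0.094], 0.92)]
scene 45.92819517638107 317.51378109343113 239.95807376998692 [[0.839, 0.544, -0.002, -0.48], [-0.449, 0.696, 0.56, 0.188], [0.306, -0.469, 0.828, -1.223], [0.0, 0.0, 0.0, 1.0]]
test_grip [([0.524, -0.194, 0.089], 0.56)]
test_pointer [([0.526, -0.193, 0.089], 0.88)]
test_mark [([0.444, -0.12, 0.039], 0.51), ([0.524, -0.197, 0.088], 0.29)]
spare_slide [([0.57, 0.22, 0.091], 0.81)]
test_slide [([0.525, -0.196, 0.088], 0.61)]
```

View pics/top0.png

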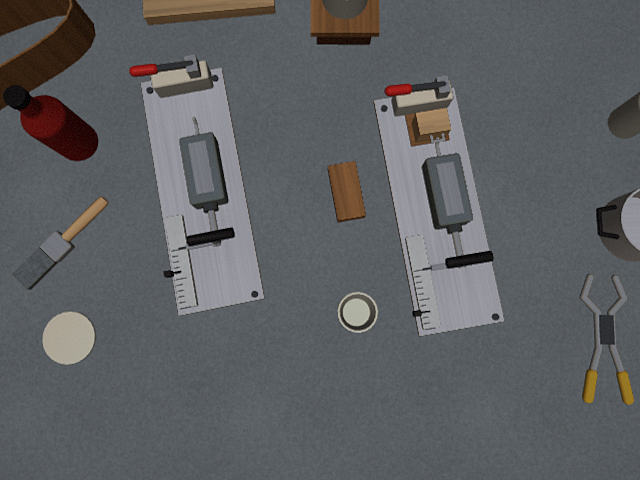

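View pics/scene0.png

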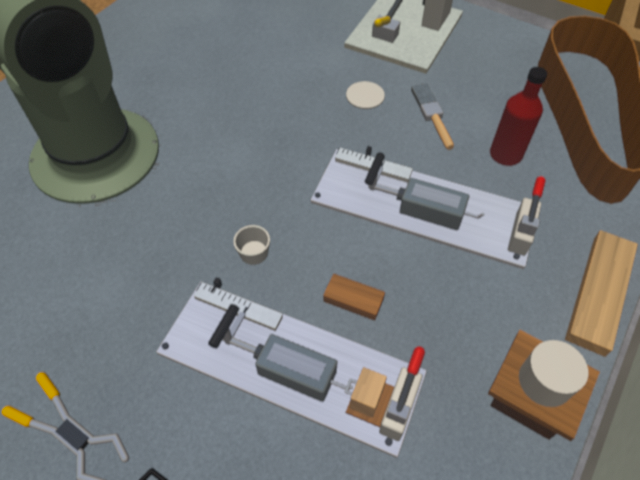

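The sampled gauge is on the right: its bar runs roughly (446,261)–(492,257) and its marker is near (417,313). I'll measure those points on an enlarged crop.

```bash
cat > h.py <<'E'
import numpy as np
def ray(f,px):
    F=240/np.tan(np.radians(f['vfov']/2)); d=np.array([(px[0]-f['cx'])/F,-(px[1]-f['cy'])/F,-1])
    R=f['view'][:3,:3]; return -R.T@f['view'][:3,3], R.T@d
def at_z(f,px,z):
    c,d=ray(f,px); return c+d*(z-c[2])/d[2]
E
python3 - <<'E'
from workcell import bot
from h import *
import cv2
f=bot.grab_frame('top')
c=f['img'][225:345,395:515,::-1]
cv2.imwrite('pics/crop.png',cv2.resize(c,None,fx=5,fy=5,interpolation=cv2.INTER_CUBIC))
for p,z in [((376,100),.012),((418,335),.012),((454,88),.012),((503,321),.012),((447,261),.088),((492,258),.088)]: print(p,at_z(f,p,z).round(4))
E
```

```text
(376, 100) [ 0.8222 -0.0604  0.012 ]
(418, 335) [ 0.4006 -0.1258  0.012 ]
(454, 88) [ 0.8454 -0.2036  0.012 ]
(503, 321) [ 0.424  -0.2728  0.012 ]
(447, 261) [ 0.5201 -0.1627  0.088 ]
(492, 258) [ 0.5249 -0.2356  0.088 ]
```

View pics/crop.png

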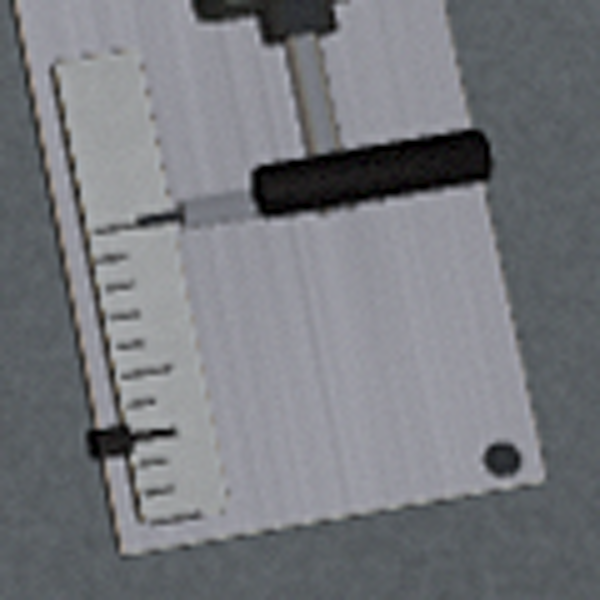

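Crop: pointer tip at (140,221), marker finger at (130–175, 438–432), which puts the marker at about 70 mm. The gauge yaw is about 0.157 and the bar centre about (0.522,-0.198). Next I move above the bar.

Emit:
apply_moves(
  claw=[0.085,0.085,0.085,0.085,0.085,0.085,0.085,0.085,0.085,0.085,0.085,0.085,0.085,0.085,0.085,0.085,0.085,0.085,0.085,0.085],
  xyz=[
    [-0.02,-0.012,0],
    [-0.04,-0.023,0],
    [-0.04,-0.023,0],
    [-0.04,-0.023,0],
    [-0.04,-0.023,0],
    [-0.04,-0.023,0],
    [-0.04,-0.023,0],
    [-0.04,-0.023,0],
    [-0.04,-0.023,0],
    [-0.04,-0.024,0],
    [-0.036,-0.036,0],
    [-0.017,-0.042,0],
    [-0.016,-0.042,0],
    [-0.016,-0.042,0],
    [-0.016,-0.042,0],
    [-0.016,-0.042,0],
    [-0.016,-0.042,0],
    [-0.016,-0.042,0],
    [-0.016,-0.042,0],
    [-0.01,-0.04,0],
  ],
  twist=[
    [0,0,0],
    [0,0,0],
    [0,0,0],
    [0,0,0],
    [0,0,0],
    [0,0,0],
    [0,0,0],
    [0,0,0],
    [0,0,0],
    [0,0,0],
    [0,0,0],
    [0,0,0],
    [0,0,0],
    [0,0,0],
    [0,0,0],
    [0,0,0],
    [0,0,0],
    [0,0,0],
    [0,0,0],
    [0,0,0],
  ],
)

```text
clock: 2.65
position: [0.5256, -0.1788, 0.2315]
tool_rot: [-3.141, 0.001, 2.828]
force: [1.0, 0.2, -1.1]
grip_width: 0.0848
finger_force: 0.0
```

Emit:
apply_moves(
  claw=[0.06,0.06,0.06,0.06,0.06,0.06,0.06,0.06,0.06],
  xyz=[
    [0,0,0],
    [0,0,0],
    [0,0,0],
    [0,0,0],
    [0,0,0],
    [0,0,0],
    [0,0,0],
    [0,0,0],
    [0,0,0],
  ],
  twist=[
    [0,0,0.1376],
    [0,0,0.1376],
    [0,0,0.1376],
    [0,0,0.1376],
    [0,0,0.1376],
    [0,0,0.1376],
    [0,0,0.1376],
    [0,0,0.1376],
    [0,0,0],
  ],
)

```text
clock: 3.55
position: [0.5256, -0.1765, 0.2313]
tool_rot: [-3.141, 0.0, 1.726]
force: [-0.5, -0.9, 0.7]
grip_width: 0.06
finger_force: 0.0
```

Run:
```python
from workcell import bot
from h import *
import cv2
f=bot.grab_frame('wrist'); cv2.imwrite('pics/w1.png',f['img'][:,:,::-1])
s=bot.observe(); print(s['clock'],s['position'],s['tool_rot'],s['grip_width'],s['qpos'])
p=s['position']; y=s['tool_rot'][2]
for q in ['test_grip','test_pointer','test_mark']:
    print(q,[(np.round(d['position'],4).tolist(),round(d['score'],2)) for d in bot.find_in('wrist',q)])
```

```text
3.6 [ 0.52556443 -0.17647502  0.23129609] [-3.14145467e+00  2.29601763e-04  1.73112790e+00] 0.05975153167978562 [-0.1095171   0.44298475  0.4485135   1.80629794 -0.2311922   0.9441859
  0.59811128]
test_grip [([0.5205, -0.1849, 0.0934], 0.94)]
test_pointer [([0.5257, -0.1889, 0.096], 0.57), ([0.4452, -0.1165, 0.0468], 0.49)]
test_mark [([0.4416, -0.1183, 0.042], 0.77)]
```

View pics/w1.png

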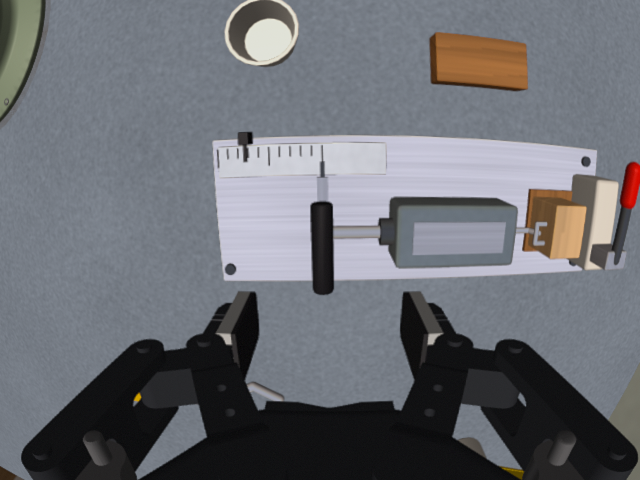

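The wrist view shows the bar upright at (322, 205–292), the pointer tip near (323,163) and the marker finger at (246,150–160). I'll convert these with the fisheye model.

```bash
cat >> h.py <<'E'
def fe(f,px,z):
    F=240/np.tan(np.radians(f['vfov']/2)); u=np.array([px[0]-f['cx'],px[1]-f['cy']]); r=np.hypot(*u); t=r/F
    d=np.array([np.sin(t)*u[0]/r,-np.sin(t)*u[1]/r,-np.cos(t)])
    R=f['view'][:3,:3]; c=-R.T@f['view'][:3,3]; d=R.T@d; return c+d*(z-c[2])/d[2]
E
python3 - <<'E'
from workcell import bot
from h import *
import cv2
f=bot.grab_frame('wrist'); t=bot.grab_frame('top')
g=np.array([np.cos(.157),np.sin(.157)])
for n,p,z in [('bar1',(322,206),.093),('bar2',(323,290),.093),('barc',(322,248),.097),('ptr',(323,163),.034),('mk',(246,160),.034),('mk2',(245.5,150),.034)]:
    w=fe(f,p,z); print(n,w.round(4),'along',(w[:2]@g).round(4))
for n,p,z in [('barc',(373,173),.095),('ptr',(140,221),.034),('mk',(175,432),.034),('mk2',(135,438),.034)]:
    w=at_z(t,(395+p[0]/5-.4,225+p[1]/5-.4),z); print('top',n,w.round(4),'along',(w[:2]@g).round(4))
c=f['img'][130:190,205:345,::-1]; a=cv2.resize(c,None,fx=5,fy=5,interpolation=cv2.INTER_CUBIC)
cv2.imwrite('pics/w1c.png',a)
E
```

```text
bar1 [ 0.5178 -0.161   0.093 ] along 0.4863
bar2 [ 0.5295 -0.2302  0.093 ] along 0.487
barc [ 0.5229 -0.1932  0.097 ] along 0.4863
ptr [ 0.5131 -0.1326  0.034 ] along 0.4861
mk [ 0.4421 -0.1401  0.034 ] along 0.4147
mk2 [ 0.4404 -0.1309  0.034 ] along 0.4145
top barc [ 0.5223 -0.1968  0.095 ] along 0.4851
top ptr [ 0.5122 -0.1328  0.034 ] along 0.4852
top mk [ 0.4411 -0.1426  0.034 ] along 0.4133
top mk2 [ 0.4391 -0.1291  0.034 ] along 0.4135
```

View pics/w1c.png

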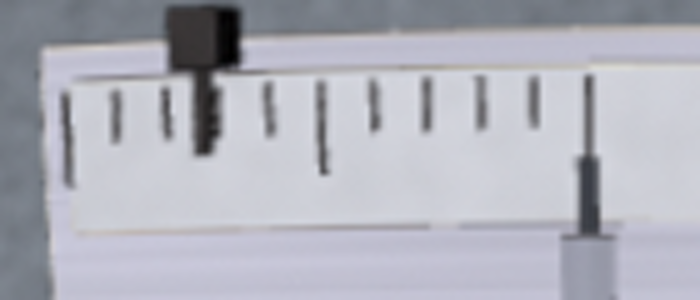

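The marker finger is at crop x≈204 and the pointer at 588 (on tick 0). The marker is therefore about 71.6 mm out, and both cameras agree. Next I descend over the bar and grip it.

Emit:
apply_moves(
  claw=[0.06,0.06,0.06,0.06,0.06,0.06,0.06,0.06,0.06,0.06],
  xyz=[
    [-0.009,-0.003,0],
    [-0.009,-0.003,0],
    [0,0,0.02],
    [0,0,0.03],
    [0,0,0.03],
    [0,0,0.03],
    [0,0,0.025],
    [0,0,0.015],
    [0,0,0.01],
    [0,0,0],
  ],
  twist=[
    [0,0,0],
    [0,0,0],
    [0,0,0],
    [0,0,0],
    [0,0,0],
    [0,0,0],
    [0,0,0],
    [0,0,0],
    [0,0,0],
    [0,0,0],
  ],
)

```text
clock: 4.85
position: [0.522, -0.1957, 0.0707]
tool_rot: [-3.141, -0.0, 1.728]
force: [0.1, 0.7, -0.2]
grip_width: 0.0599
finger_force: 0.0
```

Run:
```python
from workcell import bot
import cv2
f=bot.grab_frame('wrist'); cv2.imwrite('pics/w2.png',f['img'][:,:,::-1])
s=bot.observe(); print(s['clock'],s['position'],s['tool_rot'],s['force'],s['grip_width'])
```

```text
4.9 [ 0.52246278 -0.19584236  0.07159688] [3.14152770e+00 2.04995006e-04 1.72762405e+00] [ 0.86514488 -1.15465687  0.87700812] 0.06001831467880284
```

View pics/w2.png

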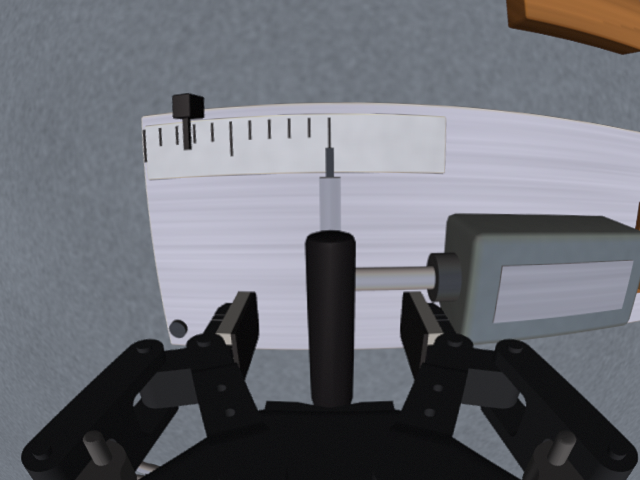

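The bar at (331,320) sits centred between the pads at columns 245 and 415. Closing.

Emit:
apply_moves(
  claw=[0.01,0.01,0.01,0.01,0.01,0.01,0.01,0.01],
  xyz=[
    [0,0,0],
    [0,0,0],
    [0,0,0],
    [0,0,0],
    [0,0,0],
    [0,0,0],
    [0,0,0],
    [0,0,0],
  ],
  twist=[
    [0,0,0],
    [0,0,0],
    [0,0,0],
    [0,0,0],
    [0,0,0],
    [0,0,0],
    [0,0,0],
    [0,0,0],
  ],
  force=50,
)

```text
clock: 5.7
position: [0.5227, -0.1954, 0.0721]
tool_rot: [3.141, 0.0, 1.728]
force: [-2.0, 0.4, 9.3]
grip_width: 0.0167
finger_force: 48.5
```

Emit:
apply_moves(
  claw=[0.01,0.01,0.01,0.01,0.01,0.01,0.01,0.01,0.01,0.01,0.01,0.01,0.01,0.01,0.01,0.01,0.01],
  xyz=[
    [0,-0.002,0],
    [0,-0.004,0],
    [0,-0.005,0],
    [0,-0.005,0],
    [0,-0.005,0],
    [0,-0.005,0],
    [0,-0.005,0],
    [0,-0.005,0],
    [0,-0.005,0],
    [0,-0.005,0],
    [0,-0.005,0],
    [0,-0.005,0],
    [0,-0.005,0],
    [0,-0.004,0],
    [0,-0.003,0],
    [0,0,0],
    [0,0,0],
  ],
  twist=[
    [0,0,0],
    [0,0,0],
    [0,0,0],
    [0,0,0],
    [0,0,0],
    [0,0,0],
    [0,0,0],
    [0,0,0],
    [0,0,0],
    [0,0,0],
    [0,0,0],
    [0,0,0],
    [0,0,0],
    [0,0,0],
    [0,0,0],
    [0,0,0],
    [0,0,0],
  ],
)

```text
clock: 7.4
position: [0.458, -0.2064, 0.0722]
tool_rot: [3.137, 0.002, 1.729]
force: [14.4, -1.0, -2.8]
grip_width: 0.0167
finger_force: 48.8
```

Run:
```python
from workcell import bot
import cv2
f=bot.grab_frame('wrist'); cv2.imwrite('pics/w3.png',cv2.resize(f['img'][90:220,230:390,::-1],None,fx=4,fy=4,interpolation=cv2.INTER_CUBIC))
s=bot.observe(); print(s['clock'],s['position'],s['tool_rot'],s['force'],s['grip_width'])
```

```text
7.45 [ 0.45804426 -0.2063688   0.07217954] [3.13665880e+00 2.46371942e-03 1.72890264e+00] [14.35966271 -0.49096175 -3.6807535 ] 0.01618040711381766
```

View pics/w3.png

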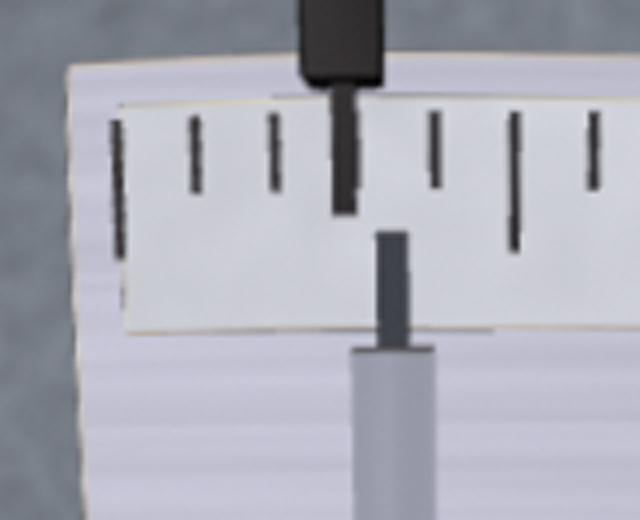

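The pointer is at crop (392,235) and the marker finger tip at (344,213).

Run:
```python
from workcell import bot
from h import *
f=bot.grab_frame('wrist'); g=np.array([np.cos(.158),np.sin(.158)])
for p in [(392,236),(393,340),(344.5,211),(343.5,95)]:
    w=fe(f,(230+p[0]/4-.4,90+p[1]/4-.4),.034); print(w.round(4),(w[:2]@g).round(5))
```

```text
[ 0.4477 -0.1428  0.034 ] 0.41967
[ 0.4498 -0.1554  0.034 ] 0.41979
[ 0.4416 -0.1407  0.034 ] 0.41395
[ 0.4393 -0.1268  0.034 ] 0.41387
```

Emit:
apply_moves(
  claw=[0.01,0.01,0.01,0.01,0.01],
  xyz=[
    [0,-0.002,0],
    [0,-0.002,0],
    [0,-0.0018,0],
    [0,0,0],
    [0,0,0],
  ],
  twist=[
    [0,0,0],
    [0,0,0],
    [0,0,0],
    [0,0,0],
    [0,0,0],
  ],
)

```text
clock: 8.0
position: [0.4525, -0.2073, 0.0722]
tool_rot: [3.136, 0.003, 1.729]
force: [15.1, -2.0, -3.8]
grip_width: 0.0164
finger_force: 48.8
```

Run:
```python
from workcell import bot
import cv2
f=bot.grab_frame('wrist'); cv2.imwrite('pics/w4.png',cv2.resize(f['img'][90:190,250:380,::-1],None,fx=6,fy=6,interpolation=cv2.INTER_CUBIC))
s=bot.observe(); print(s['clock'],s['position'],s['tool_rot'],s['force'],s['grip_width'])
```

```text
8.05 [ 0.45250062 -0.207325    0.07220664] [3.13639044e+00 2.68131873e-03 1.72903013e+00] [13.92651163 -0.2870478  -3.61861828] 0.016377292238129827
```

View pics/w4.png

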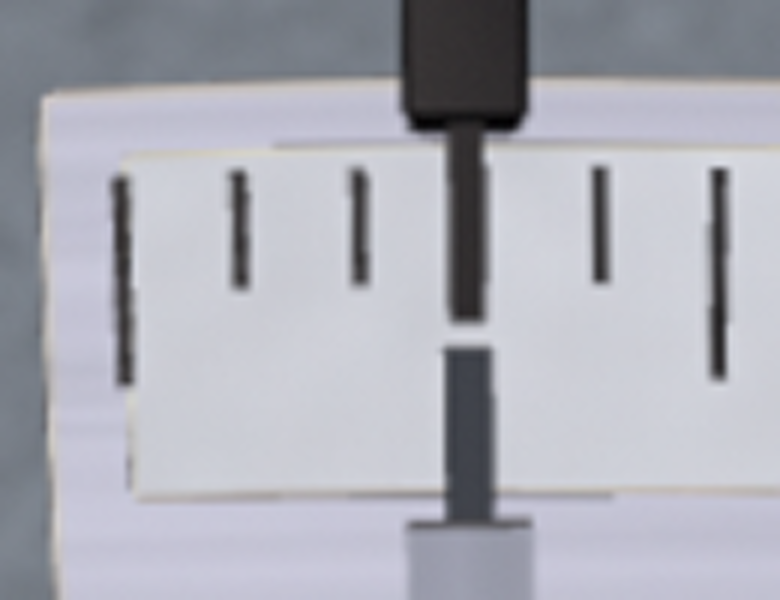

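The pointer (468) lines up with the marker finger (467). I'll hold it for over 2 s, then ease it back.

Emit:
apply_moves(
  claw=[0.01,0.01,0.01,0.01,0.01,0.01,0.01,0.01,0.01,0.01,0.01,0.01,0.01,0.01,0.01,0.01,0.01,0.01,0.01,0.01],
  xyz=[
    [0,0,0],
    [0,0,0],
    [0,0,0],
    [0,0,0],
    [0,0,0],
    [0,0,0],
    [0,0,0],
    [0,0,0],
    [0,0,0],
    [0,0,0],
    [0,0,0],
    [0,0,0],
    [0,0,0],
    [0,0,0],
    [0,0,0],
    [0,0,0],
    [0,0,0],
    [0,0,0],
    [0,0,0],
    [0,0,0],
  ],
  twist=[
    [0,0,0],
    [0,0,0],
    [0,0,0],
    [0,0,0],
    [0,0,0],
    [0,0,0],
    [0,0,0],
    [0,0,0],
    [0,0,0],
    [0,0,0],
    [0,0,0],
    [0,0,0],
    [0,0,0],
    [0,0,0],
    [0,0,0],
    [0,0,0],
    [0,0,0],
    [0,0,0],
    [0,0,0],
    [0,0,0],
  ],
)

```text
clock: 10.05
position: [0.4525, -0.2073, 0.0722]
tool_rot: [3.136, 0.003, 1.729]
force: [15.3, -0.8, -4.2]
grip_width: 0.0165
finger_force: 48.8
```

Emit:
apply_moves(
  claw=[0.01,0.01,0.01,0.01,0.01,0.01,0.01,0.01,0.01,0.01,0.01,0.01,0.01,0.01,0.01,0.01,0.01,0.01,0.01,0.01],
  xyz=[
    [0,0,0],
    [0,0,0],
    [0,0,0],
    [0,0,0],
    [0,0,0],
    [0,0.002,0],
    [0,0.004,0],
    [0,0.004,0],
    [0,0.004,0],
    [0,0.004,0],
    [0,0.004,0],
    [0,0.004,0],
    [0,0.004,0],
    [0,0.004,0],
    [0,0.004,0],
    [0,0.004,0],
    [0,0.004,0],
    [0,0.004,0],
    [0,0.004,0],
    [0,0.004,0],
  ],
  twist=[
    [0,0,0],
    [0,0,0],
    [0,0,0],
    [0,0,0],
    [0,0,0],
    [0,0,0],
    [0,0,0],
    [0,0,0],
    [0,0,0],
    [0,0,0],
    [0,0,0],
    [0,0,0],
    [0,0,0],
    [0,0,0],
    [0,0,0],
    [0,0,0],
    [0,0,0],
    [0,0,0],
    [0,0,0],
    [0,0,0],
  ],
)

```text
clock: 12.05
position: [0.5085, -0.1979, 0.0721]
tool_rot: [3.139, 0.001, 1.729]
force: [5.9, 0.8, 4.0]
grip_width: 0.0163
finger_force: 49.7
```

Emit:
apply_moves(
  claw=[0.01,0.01,0.01,0.01,0.01,0.01,0.01,0.01,0.01,0.01,0.01,0.01],
  xyz=[
    [0,0.003,0],
    [0,0.003,0],
    [0,0.002,0],
    [0,0.002,0],
    [0,0.001,0],
    [0,0.001,0],
    [0,0.0005,0],
    [0,0.0005,0],
    [0,0.0003,0],
    [0,0,0],
    [0,0,0],
    [0,0,0],
  ],
  twist=[
    [0,0,0],
    [0,0,0],
    [0,0,0],
    [0,0,0],
    [0,0,0],
    [0,0,0],
    [0,0,0],
    [0,0,0],
    [0,0,0],
    [0,0,0],
    [0,0,0],
    [0,0,0],
  ],
)

```text
clock: 13.25
position: [0.5212, -0.1957, 0.0721]
tool_rot: [3.139, 0.001, 1.729]
force: [4.8, 1.6, 5.3]
grip_width: 0.0167
finger_force: 49.9
```

The bar is still about 1.5 mm short of home and the spring is still pulling. I'll go on gently until the stop takes the load.

Emit:
apply_moves(
  claw=[0.01,0.01,0.01,0.01,0.01,0.01,0.01],
  xyz=[
    [0,0.0005,0],
    [0,0.0005,0],
    [0,0.0005,0],
    [0,0.0003,0],
    [0,0.0002,0],
    [0,0,0],
    [0,0,0],
  ],
  twist=[
    [0,0,0],
    [0,0,0],
    [0,0,0],
    [0,0,0],
    [0,0,0],
    [0,0,0],
    [0,0,0],
  ],
)

```text
clock: 13.95
position: [0.5226, -0.1955, 0.0721]
tool_rot: [3.14, 0.0, 1.728]
force: [0.4, -0.2, 7.7]
grip_width: 0.0164
finger_force: 50.2
```

Emit:
apply_moves(
  claw=[0.01,0.01,0.01,0.03,0.05,0.06,0.06,0.06,0.06],
  xyz=[
    [0,0.0004,0],
    [0,0,0],
    [0,0,0],
    [0,0,0],
    [0,0,0],
    [0,0,0],
    [0,0,0],
    [0,0,0],
    [0,0,0],
  ],
  twist=[
    [0,0,0],
    [0,0,0],
    [0,0,0],
    [0,0,0],
    [0,0,0],
    [0,0,0],
    [0,0,0],
    [0,0,0],
    [0,0,0],
  ],
)

```text
clock: 14.85
position: [0.5223, -0.1954, 0.0713]
tool_rot: [-3.142, 0.0, 1.728]
force: [0.4, -0.5, -0.2]
grip_width: 0.0602
finger_force: 0.0
```

Emit:
apply_moves(
  claw=[0.06,0.06,0.06,0.06,0.06,0.06,0.06,0.06,0.06],
  xyz=[
    [0,0,-0.01],
    [0,0,-0.02],
    [0,0,-0.03],
    [0,0,-0.03],
    [0,0,-0.03],
    [0,0,-0.03],
    [0,0,-0.01],
    [0,0,0],
    [0,0,0],
  ],
  twist=[
    [0,0,0],
    [0,0,0],
    [0,0,0],
    [0,0,0],
    [0,0,0],
    [0,0,0],
    [0,0,0],
    [0,0,0],
    [0,0,0],
  ],
)

```text
clock: 15.75
position: [0.522, -0.1951, 0.2307]
tool_rot: [-3.141, -0.0, 1.728]
force: [0.0, -0.2, -1.2]
grip_width: 0.0603
finger_force: 0.0
```

Run:
```python
from workcell import bot
import cv2
f=bot.grab_frame('wrist'); cv2.imwrite('pics/w5.png',f['img'][:,:,::-1])
s=bot.observe(); print(s['clock'],s['position'],s['force'],s['grip_width'])
```

```text
15.8 [ 0.52177705 -0.19513871  0.23033121] [ 0.33607258 -0.60202306 -0.34271931] 0.06016357010328943
```

View pics/w5.png

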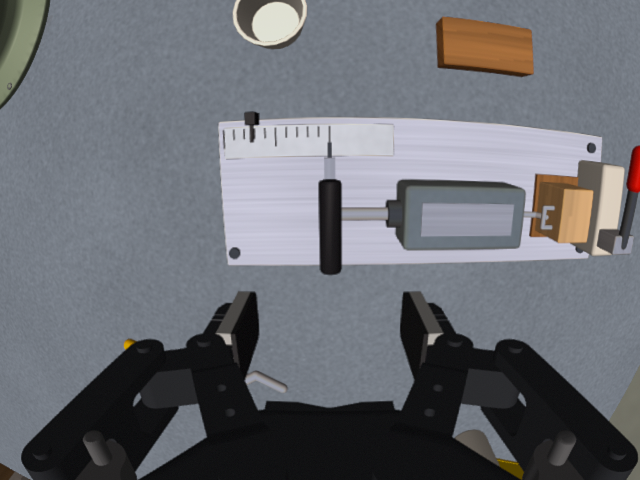

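The pointer is back on tick 0 at (329,145), the marker is unmoved at (252,135), and the arm is clear of everything.

```bash
python3 -c "
from workcell import bot
print(bot.job_done())"
```

```text
the job is handed in; nothing more can be done
None
```

I drew the bar on the sampled gauge out to the marker (about 71.5 mm), held it level for over 2 s, eased it fully home and let go; its marker did not move, the empty gauge was never touched, and the job is handed in at about 16 s.

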